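Find the gear that meshes with the master on a gear tester

TASK

Each of the three slides of the gear tester carries a gear, but only one has the same teeth as the master gear in the middle. Pull the two wrong gears back to the outer end of their slides, and slide the matching gear gently in until it is fully in mesh with the master; if the teeth meet tip to tip, do not force them but ease off, turn the crank a little and try again. Then, with it in mesh, wind the crank one full turn anticlockwise (seen from above) and leave the gear in mesh, without disturbing the tin and the loose cutter wheel beside the tester.

Things in the scene. Friction and masses are not known exactly. Their poses are not given: they have to be found in the camera images.
- tester: Gear tester fixed to the bench: grey iron base with three arms 170 mm long and 50 mm wide. Origin on the bench under the master gear's axis, z up; the back arm runs along its +x, the left arm along +y, the right arm along -y; no arm on -x
- master_axis (a point): Centre of the master gear (12 teeth, 68 mm over the tips, 14 mm thick, steel, on the middle post), 35 mm above the bench, on its upright axis of rotation
- master (a joint): Turn of the master gear and crank in rad about the upright axis, growing anticlockwise seen from above; starts between -0.05 and 0.05; at 0 the crank arm points along the tester's -x and one tooth of the master points along +x. Turns without limit against a light friction of 0.1 N m. One tooth pitch is 0.52 rad
- crank_knob (a point): Middle of the crank's upright black grip sleeve, 14 mm in diameter, 45 mm from the master's axis, 85 mm above the bench; the sleeve reaches from 65 to 104 mm and spins freely on its pin, so it can be held while the crank goes round; the crank arm under it tops out at 64 mm
- gear_match_centre (a point): Loose steel spur gear with 12 teeth, 68 mm over the tips, 14 mm thick, turning freely on the arbor of one of the three slides (any of them), held down by a nut whose top is at 49 mm; the point is its centre, 35 mm above the bench, and x points along a tooth. Same teeth as the master: meshes fully at 60 mm between centres
- gear_coarse_centre (a point): Loose steel spur gear with 9 teeth, 68 mm over the tips, 14 mm thick, turning freely on the arbor of one of the three slides (any of them), held down by a nut whose top is at 49 mm; the point is its centre, 35 mm above the bench, and x points along a tooth. Coarser teeth than the master: a wrong gear
- gear_fine_centre (a point): Loose steel spur gear with 16 teeth, 68 mm over the tips, 14 mm thick, turning freely on the arbor of one of the three slides (any of them), held down by a nut whose top is at 49 mm; the point is its centre, 35 mm above the bench, and x points along a tooth. Finer teeth than the master: a wrong gear
- back_slide (a joint): Slide joint of the back slide of the tester, in m along its arm: 0 at the start, -0.018 at the inner stop (gear centre 60 mm from the master's axis, the full mesh distance of the matching gear), +0.018 at the outer stop (gear centre 96 mm from the axis). Runs with about 5 N of friction and stays where it is left
- back_handle (a point): Upright black round handle, 14 mm in diameter, on the outer end of the back slide, 66 mm outward of the gear's centre; the point is on its axis, 50 mm above the bench; the handle rises from 31 to 68 mm above the bench and the slide's flat top under it is at 26 mm. The line from the master's axis to this point is the slide's direction
- left_slide (a joint): Slide joint of the left slide of the tester, in m along its arm: 0 at the start, -0.018 at the inner stop (gear centre 60 mm from the master's axis, the full mesh distance of the matching gear), +0.018 at the outer stop (gear centre 96 mm from the axis). Runs with about 5 N of friction and stays where it is left
- left_handle (a point): Upright black round handle, 14 mm in diameter, on the outer end of the left slide, 66 mm outward of the gear's centre; the point is on its axis, 50 mm above the bench; the handle rises from 31 to 68 mm above the bench and the slide's flat top under it is at 26 mm. The line from the master's axis to this point is the slide's direction
- right_slide (a joint): Slide joint of the right slide of the tester, in m along its arm: 0 at the start, -0.018 at the inner stop (gear centre 60 mm from the master's axis, the full mesh distance of the matching gear), +0.018 at the outer stop (gear centre 96 mm from the axis). Runs with about 5 N of friction and stays where it is left
- right_handle (a point): Upright black round handle, 14 mm in diameter, on the outer end of the right slide, 66 mm outward of the gear's centre; the point is on its axis, 50 mm above the bench; the handle rises from 31 to 68 mm above the bench and the slide's flat top under it is at 26 mm. The line from the master's axis to this point is the slide's direction
- gear_match: The same 12-tooth gear; origin at the centre of its underside
- pin_tin: Bystander: round tin 46 mm across, 32 mm high, standing beside the tester; origin under its centre
- spare_cutter: Bystander: toothed cutter wheel 59 mm across, 6 mm thick, lying flat beside the tester, no part of the job; origin under its centre
Mind the look-alikes: they are no part of the job. What is shaped like the gear_match but blue is not meant.

How it is judged:
By the outcome, as a careful person would: the job done as asked, in the order asked, and still so for the second after the job is handed in, with the robot touching nothing.
It also fails if it takes over 72 s, if anything falls off the work surface, if the arm or the gripper's body presses on something with over 40 N, if the wrist force passes 120 N, or if a joint passes its speed limit or range.

ROBOT

A 7-joint arm with a two-finger parallel gripper is mounted at the origin on a cart in front of the work surface, level with it; the furniture and walls round the work are solid. World frame = base frame: x ahead of the robot, y to its left, z up, the work surface at z = 0. Lengths are in mm, angles in rad, forces in N, time in s.
With the tool pointing down it reaches from about 400 to 875 mm from the base axis. Payload 4.4 kg.
Tool frame: the origin (TCP) lies at the very end of the fingers, on their centre line; the grasp point (between the pads) lies 19 mm behind it (ctrl.pinch_z is the z of the grasp point in the tool frame, in mm); z points along the fingers, x is the direction in which the jaws open and shut, and the axes are right-handed (so a half turn about z gives the same grasp; the last joint's range is limited). The gripper opens to 85 mm and grips with 20 to 120 N. Pads are 22 mm wide; open, the fingers measure 114 mm over their backs; the gripper's body (76 mm by 85 mm) begins 54 mm behind the grasp point. The pads swing forward as they close: fully open they stand 13 mm farther back than shut.
Start: joints at [-1.198, 0.628, 0.038, 1.517, -0.027, 0.996, -0.02], TCP at [276.134, 588.445, 231.313] pointing down, gripper open.
Joint ranges: [-3.06, 3.06], [-0.37, 2.12], [-1.25, 1.32], [0.18, 2.47], [-1.1, 4.24], [0.23, 1.98], [-2.94, 2.94]. Speed limits (rad/s): [2.57, 2.57, 3.14, 3.14, 3.14, 3.14, 3.14].

INTERFACE

Orientations are given as [roll, pitch, yaw] about the fixed x, y, z axes, in that order (R = Rz(yaw) Ry(pitch) Rx(roll)).
In Python, from cell import sensors, get_image, order, ctrl gives the robot as it stands.
- The arm moves only by the tool arm_command, never from a script. Its argument "rows" is a list that holds one entry, the list of rows, each a list of 6 numbers: the shift along the tool's x, y, z in mm, then the turn, a rotation vector about the tool's x, y, z in degrees. A call has 1 to 20 rows; each row is the pose to reach, as a shift and turn from the pose commanded when the call began, along the tool's axes at that moment; what a row does not reach only later rows make up. A row lasts 1/12 s, in which the tool goes at most 41.7 mm and 7.16 degrees, less where a joint would pass 70% of its speed; a pose out of reach is approached as far as the arm can. A call with a gripper value outside its range is refused whole. "claw" is the opening, from -1 (shut) to 1 (fully open), set as the call begins (left out, the last holds). The fingers move at their own pace and stop on an object; the grip force is fixed at half the most. Time passes only in rows, so rows that repeat a pose let the fingers close. It gives the time, the measured TCP pose, the force and the opening at its end, in the units of the state.
- sensors.read_state(): the state, without advancing time (a new reading comes with each control period).
- get_image(name): name is "side" or "top"; returns a dict with "pixels" (384x512x3 uint8, red, green, blue), "z_map" (384x512 float32, mm along the optical axis (not along the pixel's ray), 0 where there is no reading), "K" (3x3 intrinsics, pixels), "pose" (4x4, takes a point from camera to world coordinates). Camera axes: x right, y up, looking along -z (the intrinsics and any distortion apply to the point x, -y, -z); pixel columns grow to the right and rows downward; lengths in mm; the calibration is good to about 2 mm. A picture is of the moment at which its call begins.
- order.finish_job(): hands the job in, once; it reports no verdict.
The state is a dict: "clock": time; "qpos": joint angles; "qd": joint speeds; "tau": joint torques, N m; "eef_pos": TCP position; "tool_rot": TCP orientation; "force": force on the tool from outside, world axes, zero at the start; "torque": the same for the moment, N m; "width": finger opening in mm.
Only numpy, scipy, OpenCV 4.12 (cv2) and the standard library are available. Lean on these libraries where they do the work, as an engineer would, in place of code of your own. Each camera call takes 0.05 s, during which the arm holds its last target.

## Working session

There is one attempt and no reset: what is moved stays moved. The work goes in short steps, Python scripts to look and compute and a tool call to move; the robot and the scene stay as the last step left them, time stands still between calls to the robot, and variables do not carry over. Pictures are saved under pics/ and viewed, and the job is handed in when it is done.

Besides the shell and the picture viewer there is one more tool, called after "Request:" as name([rows], argument=value, ...), one row to a line, values as JSON. arm_command: Moves the arm, as the interface text tells. Its arguments: {"type":"object","properties":{"rows":{"type":"array","items":{"type":"array","items":{"type":"array","items":{"type":"number"}}}},"claw":{"type":"number"}},"required":["rows"]}

```bash
ls; mkdir -p pics; python3 - <<'E'
from cell import sensors,get_image,ctrl
import cv2,numpy as np
for n in("top","side"):
    d=get_image(n); cv2.imwrite(f"pics/{n}0.png",d["pixels"][:,:,::-1]); np.savez(f"{n}0.npz",**d); print(n,d["K"],d["pose"].round(3))
print(sensors.read_state())
E
```

```text
pics
top [[369.28339213   0.         250.62035832]
 [  0.         369.28339213 186.58218775]
 [  0.           0.           1.        ]] [[ 2.10000e-02  9.90000e-01 -1.37000e-01  3.88678e+02]
 [-1.00000e+00  2.00000e-02 -9.00000e-03  8.73810e+01]
 [-6.00000e-03  1.37000e-01  9.91000e-01  9.37416e+02]
 [ 0.00000e+00  0.00000e+00  0.00000e+00  1.00000e+00]]
side [[475.36149372   0.         259.55672777]
 [  0.         475.36149372 196.32375387]
 [  0.           0.           1.        ]] [[-9.94000e-01  6.60000e-02 -8.10000e-02  4.39367e+02]
 [-1.05000e-01 -5.86000e-01  8.03000e-01  7.77246e+02]
 [ 6.00000e-03  8.07000e-01  5.90000e-01  5.68589e+02]
 [ 0.00000e+00  0.00000e+00  0.00000e+00  1.00000e+00]]
{'clock': 0.1, 'qpos': array([-1.19779429,  0.62923979,  0.0384801 ,  1.51823863, -0.02704141,
        0.9963219 , -0.01996775]), 'qd': array([-0.00023167, -0.00301162,  0.00202733, -0.00277298,  0.00088252,
       -0.00116315, -0.00160636]), 'tau': array([ 3.19506165e-03, -5.64527893e+01,  1.23075932e+00, -1.93974352e+01,
        1.13489651e-02,  5.38164546e-03, -1.52322724e-05]), 'eef_pos': array([275.90170026, 587.93157532, 230.50005856]), 'tool_rot': array([3.14159089e+00, 1.68904582e-03, 1.13197608e+00]), 'force': array([0.5057534 , 0.03339688, 0.29349058]), 'torque': array([-0.03690415,  0.0567999 ,  0.04931761]), 'width': 85.28300385108933}
```

View pics/top0.png

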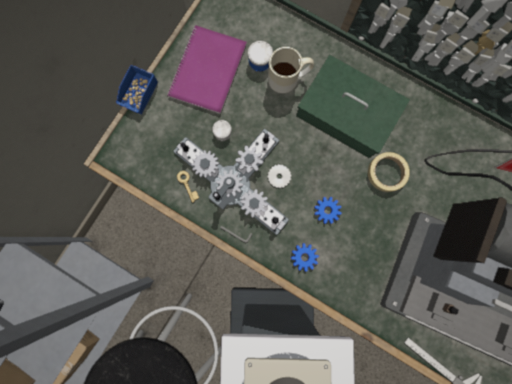

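View pics/side0.png

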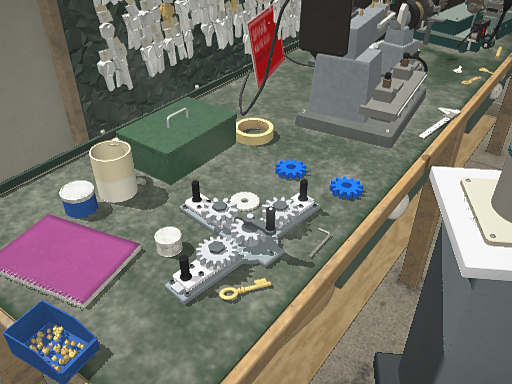

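```bash
python3 - <<'E'
import cv2,numpy as np
t=cv2.imread("pics/top0.png"); cv2.imwrite("pics/top_c.png",cv2.resize(t[115:245,160:300],None,fx=5,fy=4.6*5/4.6,interpolation=cv2.INTER_CUBIC)[:600] if 0 else cv2.resize(t[120:240,165:300],None,fx=5,fy=5,interpolation=cv2.INTER_CUBIC))
s=cv2.imread("pics/side0.png"); cv2.imwrite("pics/side_c.png",cv2.resize(s[170:310,155:330],None,fx=4.2,fy=4.2,interpolation=cv2.INTER_CUBIC))
E
```

```text
(no output)
```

View pics/top_c.png

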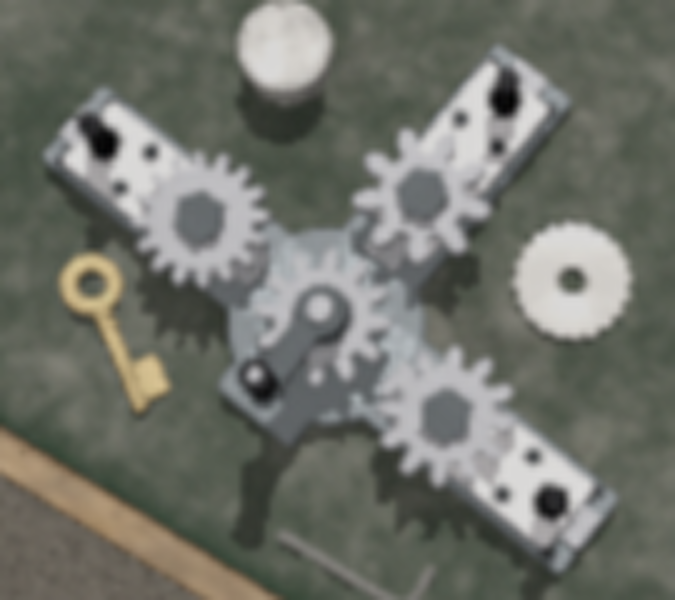

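View pics/side_c.png

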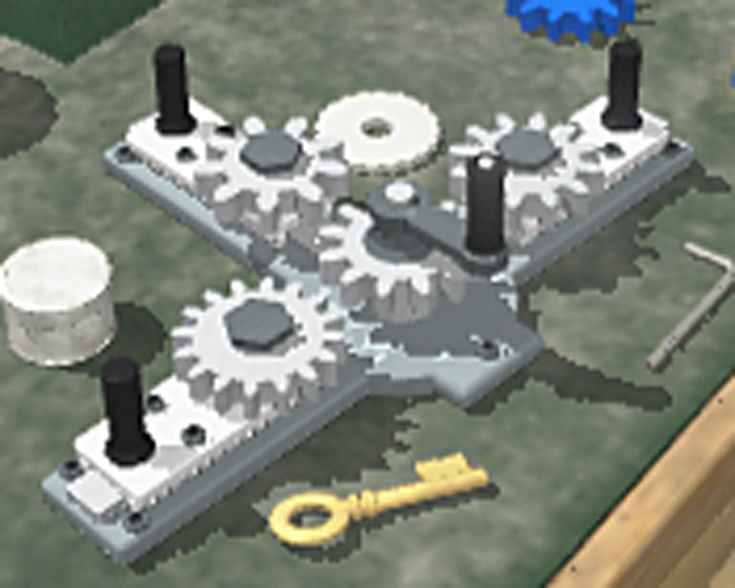

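```bash
cat > h.py <<'E'
import cv2,numpy as np
from cell import sensors,get_image
def ray(d,u,v,z):
    K,P=d["K"],d["pose"]
    c=np.array([(u-K[0,2])/K[0,0],-(v-K[1,2])/K[1,1],-1.]); w=P[:3,:3]@c; o=P[:3,3]
    return o+w*(z-o[2])/w[2]
def cloud(d):
    K,P,z=d["K"],d["pose"],d["z_map"].astype(float)
    v,u=np.mgrid[:z.shape[0],:z.shape[1]]
    c=np.stack([(u-K[0,2])/K[0,0]*z,-(v-K[1,2])/K[1,1]*z,-z],-1)
    W=c@P[:3,:3].T+P[:3,3]; W[z==0]=np.nan; return W
def proj(d,p):
    K,P=d["K"],d["pose"]; c=P[:3,:3].T@(np.array(p,float)-P[:3,3])
    return K[0,2]+K[0,0]*c[0]/-c[2], K[1,2]+K[1,1]*c[1]/c[2]
E
python3 - <<'E'
from h import *
for n in("top","side"):
    d=dict(np.load(f"{n}0.npz")); W=cloud(d); hsv=cv2.cvtColor(d["pixels"],cv2.COLOR_RGB2HSV)
    x,y,z=W[...,0],W[...,1],W[...,2]
    if n=="top":
        seeds={"Lnut":(205,164),"Bnut":(249.4,159),"Rnut":(254.4,203.2)}
        W0=W
    print(n,"table z",np.nanmedian(z[(hsv[...,2]<255)&(np.abs(z)<15)]))
    # dark tall: handles
    m=((hsv[...,2]<60)&(z>30)&(z<112)).astype(np.uint8)
    k,l,s,c=cv2.connectedComponentsWithStats(m)
    for i in range(1,k):
        if s[i,4]>8:
            q=l==i; print(c[i].round(1),s[i,4],np.nanmedian(W[q],0).round(1),"zmax",np.nanmax(z[q]).round(1))
    # nuts: 
    B=d["pixels"].astype(int)
    g=((B.max(-1)-B.min(-1)<25)&(hsv[...,2]>70)&(hsv[...,2]<140)&(z>43)&(z<56)).astype(np.uint8)
    k,l,s,c=cv2.connectedComponentsWithStats(g)
    for i in range(1,k):
        if s[i,4]>25: print("nut",c[i].round(1),s[i,4],ray(d,*c[i],49).round(1),np.nanmedian(W[l==i],0).round(1))
E
```

```text
top table z 0.7261340718397946
[366.3  28.1] 679 [ 918.9 -184.4   70.8] zmax 111.9
[450.1  75.6] 2266 [ 791.7 -395.5   63.4] zmax 112.0
[284.5  68.7] 150 [823.2  14.2  31.4] zmax 35.3
[124.8  82.7] 18 [774.8 426.   33.4] zmax 36.9
[335.9 131.7] 516 [ 651.2 -112.9   50.6] zmax 78.9
[265.6 138.7] 24 [628.6  60.4  58.1] zmax 69.3
[184.5 147.3] 32 [604.  259.4  55.1] zmax 70.2
[436.3 168.4] 49 [ 559.9 -345.7   70.8] zmax 109.0
[217.7 197.1] 21 [478.4 169.7  88.3] zmax 104.8
[274.9 220.2] 23 [430.6  36.2  68.1] zmax 71.8
[407.8 291.7] 79 [ 273.4 -268.5   67.6] zmax 74.4
[432.4 301.6] 78 [ 257.1 -311.    94.8] zmax 104.9
[ 46.1 330.6] 167 [171.6 547.6  74.8] zmax 111.9
[501.7 332.8] 134 [ 194.8 -457.9   95.5] zmax 106.9
nut [337.4   4.4] 70 [ 994.2 -120.5   49. ] [ 993.7 -120.5   49.4]
nut [285.5  60.2] 70 [837.8  13.2  49. ] [839.7  12.3  49.9]
nut [281.  83.] 61 [776.7  24.2  49. ] [773.4  24.5  49.1]
nut [249.  158.4] 78 [580.9 100.7  49. ] [581.3 100.7  49.3]
nut [204.4 163.3] 81 [566.6 209.6  49. ] [567.  210.4  49.4]
nut [253.9 203. ] 80 [471.4  86.3  49. ] [471.4  86.2  49.2]
nut [ 
[... 1667 characters left out ...]
3.6   49.1]
nut [125.  110.1] 32 [ 877.2 -250.5   49. ] [ 877.5 -249.7   49. ]
nut [117.8 113.4] 28 [ 888.4 -230.7   49. ] [ 887.4 -228.4   50.8]
nut [197.7 147.3] 373 [662.2 -93.6  49. ] [661.6 -91.8  49.5]
nut [ 33.4 142.9] 410 [1021.4  -71.4   49. ] [1021.2  -70.6   49.8]
nut [139.1 152.6] 71 [780.5 -57.7  49. ] [780.2 -56.5  49.2]
nut [156.  160.1] 45 [736.7 -32.5  49. ] [735.3 -31.2  49.8]
nut [503.  196.4] 120 [60.6 18.6 49. ] [61.6 21.7 49.4]
nut [219.  205.7] 107 [580.6 106.4  49. ] [581.2 105.4  48.4]
nut [280.2 205.4] 109 [471.1  92.9  49. ] [471.   91.6  48.4]
nut [248.5 228. ] 79 [520.1 162.4  49. ] [521.  160.4  45.9]
nut [216.2 246.7] 136 [566.2 214.7  49. ] [566.5 214.2  48.6]
```

```bash
cat >> h.py <<'E'
from scipy.spatial.transform import Rotation as Rn
def shift(p,yaw=None):
    s=sensors.read_state(); R=Rn.from_euler('xyz',s["tool_rot"])
    d=R.inv().apply(np.array(p)-s["eef_pos"])
    rv=np.zeros(3)
    if yaw is not None:
        T=Rn.from_euler('xyz',[np.pi,0,yaw]); rv=np.degrees((R.inv()*T).as_rotvec())
    print("t",s["clock"],"pos",s["eef_pos"].round(1),"rot",s["tool_rot"].round(3),"F",s["force"].round(1),"w",round(s["width"],1),"j7",s["qpos"].round(2)); print("shift",d.round(1),"rv",rv.round(1))
E
python3 - <<'E'
from h import *
d=dict(np.load("top0.npz"))
g=d["pixels"].mean(-1).astype(np.float32)
for n,c in dict(L=(566.6,209.6),B=(580.9,100.7),R=(471.4,86.3),M=(519,148)).items():
    a=np.arange(0,360,1.0); best=[]
    for r in (29,30.5,32):
        px=np.array([proj(d,(c[0]+r*np.cos(np.radians(t)),c[1]+r*np.sin(np.radians(t)),42)) for t in a],np.float32)
        v=cv2.remap(g,px[:,0].reshape(1,-1),px[:,1].reshape(1,-1),cv2.INTER_LINEAR)[0]
        F=np.fft.fft(v-v.mean()); A=abs(F); 
        best.append({k:int(A[k]) for k in (9,12,16)}|{"ph12_toothdeg":round(float(-np.degrees(np.angle(F[12]))/12%30),1)})
    print(n,best)
shift((606.7,263,130),-0.655)
E
```

```text
L [{9: 262, 12: 91, 16: 2868, 'ph12_toothdeg': 24.3}, {9: 130, 12: 293, 16: 2870, 'ph12_toothdeg': 25.0}, {9: 108, 12: 551, 16: 2323, 'ph12_toothdeg': 24.3}]
B [{9: 5175, 12: 962, 16: 431, 'ph12_toothdeg': 16.6}, {9: 4843, 12: 1331, 16: 641, 'ph12_toothdeg': 17.0}, {9: 3999, 12: 1452, 16: 673, 'ph12_toothdeg': 17.4}]
R [{9: 519, 12: 4225, 16: 249, 'ph12_toothdeg': 23.7}, {9: 715, 12: 4265, 16: 134, 'ph12_toothdeg': 24.0}, {9: 844, 12: 3972, 16: 50, 'ph12_toothdeg': 24.3}]
M [{9: 537, 12: 2932, 16: 551, 'ph12_toothdeg': 25.3}, {9: 363, 12: 2362, 16: 506, 'ph12_toothdeg': 25.1}, {9: 501, 12: 1657, 16: 522, 'ph12_toothdeg': 24.3}]
t 0.1 pos [275.9 587.9 230.5] rot [3.142e+00 2.000e-03 1.132e+00] F [0.5 0.  0.3] w 85.3 j7 [-1.2   0.63  0.04  1.52 -0.03  1.   -0.02]
shift [-153.4  437.5  100.8] rv [1.000e-01 1.000e-01 1.024e+02]
```

Candidates in the top view:
- Left handle (184,147), on the 16-tooth gear at (204,163).
- Back handle (265,139), on the 9-tooth gear at (249,158).
- Right handle (275,220), on the 12-tooth gear at (254,203). This is the match.
- Crank knob (217,197).
- Not part of the job: blue gears (328,210) and (305,258), cutter (279,176), tin (222,130).

The crops and the tooth count agree. Left handle first.

Request:
arm_command([
  [[-153,437,100,0,0,102.4],[-153,437,100,0,0,102.4],[-153,437,100,0,0,102.4],[-153,437,100,0,0,102.4],[-153,437,100,0,0,102.4],[-153,437,100,0,0,102.4],[-153,437,100,0,0,102.4],[-153,437,100,0,0,102.4],[-153,437,100,0,0,102.4],[-153,437,100,0,0,102.4],[-153,437,100,0,0,102.4],[-153,437,100,0,0,102.4],[-153,437,100,0,0,102.4],[-153,437,100,0,0,102.4],[-153,437,100,0,0,102.4],[-153,437,100,0,0,102.4],[-153,437,100,0,0,102.4]],
], claw=0.1)

```text
clock: 1.52
eef_pos: [606.3, 264.3, 130.8]
tool_rot: [3.141, 0.0, -0.654]
force: [-0.9, 0.4, 0.2]
width: 47.0
```

```bash
python3 - <<'E'
from h import *
shift((606.7,263,37),-0.655)
for n in("top","side"):
    d=get_image(n); np.savez(f"{n}1.npz",**d)
    h,w=(60,80)
    p=proj(d,(606.7,263,100)); print(n,p)
    u,v=int(p[0]),int(p[1]); c=d["pixels"][max(v-90,0):v+60,max(u-100,0):u+100,::-1]
    cv2.imwrite(f"pics/{n}1.png",cv2.resize(c,None,fx=3,fy=3))
E
```

```text
t 1.5167 pos [606.3 264.3 130.8] rot [ 3.141  0.    -0.654] F [-0.9  0.4  0.2] w 47.0 j7 [-0.72  0.81  0.47  1.58 -0.45  0.87 -0.73]
shift [ 1.1  0.8 93.8] rv [0.  0.  0.1]
top (np.float64(179.38746916246993), np.float64(141.5453485074481))
side (np.float64(181.73271689488388), np.float64(240.8453274980268))
```

View pics/side1.png

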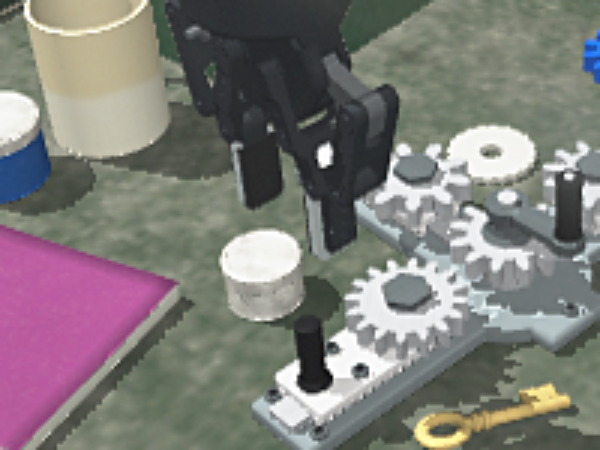

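View pics/top1.png

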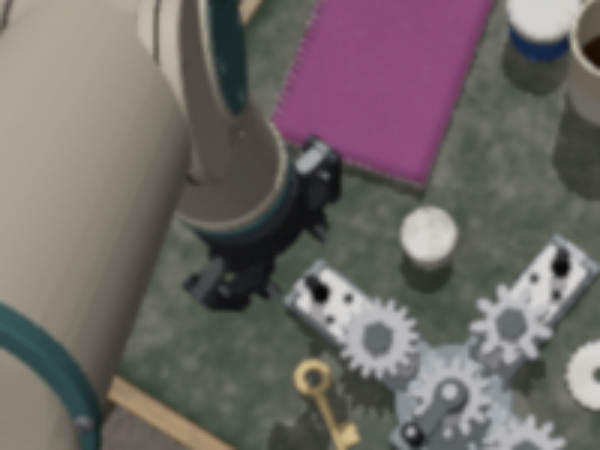

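```bash
python3 - <<'E'
from h import *
for n in("top","side"):
    d=dict(np.load(f"{n}1.npz")); W=cloud(d)
    m=(np.hypot(W[...,0]-606,W[...,1]-264)<70)&(W[...,2]>118)&(W[...,2]<165)
    q=W[m]; e=np.array([.793,-.609]); 
    if len(q)<5: print(n,len(q)); continue
    R=(q[:,:2]-[606.3,264.3]); a=R@e; b=R@np.array([.609,.793])
    print(n,len(q),"zmin",q[:,2].min(),"along jaw pct",np.percentile(a,[2,25,50,75,98]).round(1),"perp",np.percentile(b,[2,50,98]).round(1))
E
```

```text
top 46 zmin 135.22524672734278 along jaw pct [-35.7 -28.4  24.6  28.6  36.9] perp [-11.5  -8.7  -1.9]
side 506 zmin 132.5200625411967 along jaw pct [-38.6 -33.8  21.5  23.   27.5] perp [-9.2  5.7 12.5]
```

Request:
arm_command([
  [[0.5,0.5,35,0,0,0],[0.5,0.5,70,0,0,0],[0.5,0.5,94,0,0,0],[0.5,0.5,94,0,0,0],[0.5,0.5,94,0,0,0]],
])

```text
clock: 2.03
eef_pos: [606.0, 263.2, 36.5]
tool_rot: [3.139, 0.001, -0.655]
force: [-0.2, -0.4, 1.2]
width: 47.0
```

Request:
arm_command([
  [[0,0,0,0,0,0],[0,0,0,0,0,0],[0,0,0,0,0,0],[0,0,0,0,0,0],[0,0,0,0,0,0],[0,0,0,0,0,0]],
], claw=-1)

```text
clock: 2.53
eef_pos: [608.3, 264.1, 39.6]
tool_rot: [-3.138, -0.002, -0.655]
force: [-1.2, -0.3, 6.8]
width: 12.0
```

Request:
arm_command([
  [[0,-3,-1,0,0,0],[0,-6,-1,0,0,0],[0,-9,-1,0,0,0],[0,-12,-1,0,0,0],[0,-15,-1,0,0,0],[0,-17,-1,0,0,0],[0,-18,-1,0,0,0],[0,-19,-1,0,0,0],[0,-19,-1,0,0,0]],
])

```text
clock: 3.28
eef_pos: [618.5, 277.4, 39.6]
tool_rot: [3.14, -0.001, -0.656]
force: [-2.5, -3.8, 7.2]
width: 11.8
```

```bash
python3 - <<'E'
from h import *
shift((606.7,263.7,37),-0.655)
d=get_image("side"); np.savez("side2.npz",**d); cv2.imwrite("pics/side2.png",cv2.resize(d["pixels"][150:320,110:330,::-1],None,fx=3.4,fy=3.4))
E
```

```text
t 3.2833 pos [618.5 277.4  39.6] rot [ 3.14e+00 -1.00e-03 -6.56e-01] F [-2.5 -3.8  7.2] w 11.8 j7 [-0.69  0.94  0.42  1.57 -0.5   0.74 -0.71]
shift [-1.1 18.   2.6] rv [ 0.1 -0.  -0. ]
```

View pics/side2.png

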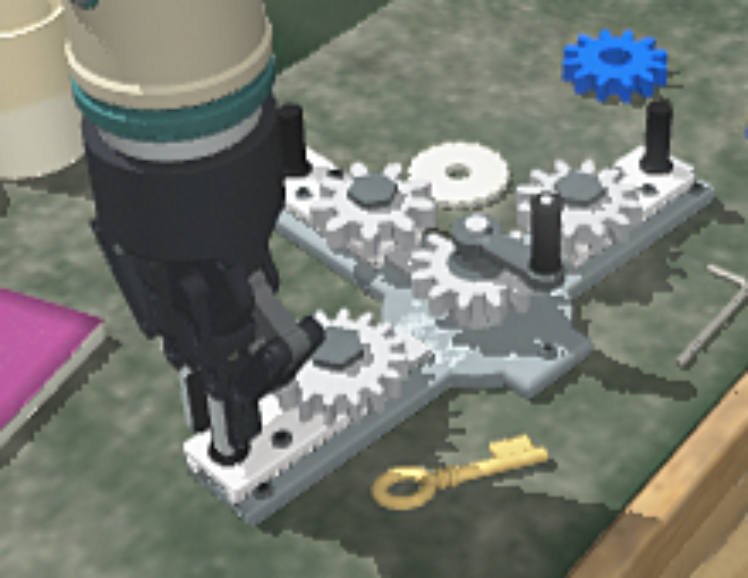

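Request:
arm_command([
  [[0,-1,0,0,0,0],[0,-2,0,0,0,0],[0,-3,0,0,0,0],[0,-3,0,0,0,0]],
])

```text
clock: 3.67
eef_pos: [619.3, 278.4, 39.6]
tool_rot: [3.138, 0.0, -0.656]
force: [-5.5, -6.2, 9.0]
width: 12.2
```

Request:
arm_command([
  [[0,-1,0,0,0,0],[0,-2,0,0,0,0],[0,-3,0,0,0,0],[0,-4,0,0,0,0],[0,-4,0,0,0,0]],
])

```text
clock: 4.08
eef_pos: [619.2, 278.4, 39.5]
tool_rot: [3.131, 0.002, -0.657]
force: [-11.6, -11.1, 15.0]
width: 12.4
```

Request:
arm_command([
  [[0,4,0,0,0,0],[0,4,0,0,0,0]],
])

```text
clock: 4.25
eef_pos: [619.3, 278.3, 39.6]
tool_rot: [3.138, 0.0, -0.657]
force: [-5.4, -6.0, 7.4]
width: 11.9
```

Request:
arm_command([
  [[0,4,0,0,0,0],[0,4,0,0,0,0],[0,4,0,0,0,0],[0,4,0,0,0,0],[0,4,-35,0,0,0],[0,4,-75,0,0,0],[0,4,-75,0,0,0]],
], claw=0.1)

```text
clock: 4.83
eef_pos: [623.0, 279.4, 120.7]
tool_rot: [-3.131, -0.007, -0.655]
force: [2.2, 0.0, 1.2]
width: 46.8
```

```bash
python3 - <<'E'
from h import *
shift((634.2,62,115),0.916)
E
```

```text
t 4.8333 pos [623.  279.4 120.7] rot [-3.131 -0.007 -0.655] F [2.2 0.  1.2] w 46.8 j7 [-0.72  0.84  0.47  1.54 -0.46  0.86 -0.74]
shift [141.3 165.7   4.8] rv [ -0.2  -0.8 -90. ]
```

Request:
arm_command([
  [[140,166,5,0,0,-90],[140,166,5,0,0,-90],[140,166,5,0,0,-90],[140,166,5,0,0,-90],[140,166,5,0,0,-90],[140,166,5,0,0,-90],[140,166,5,0,0,-90],[140,166,5,0,0,-90],[140,166,5,0,0,-90],[140,166,5,0,0,-90],[140,166,5,0,0,-90],[140,166,5,0,0,-90],[140,166,5,0,0,-90],[140,166,5,0,0,-90],[140,166,5,0,0,-90],[140,166,5,0,0,-90]],
])

```text
clock: 6.17
eef_pos: [627.8, 61.0, 108.3]
tool_rot: [3.141, -0.0, 0.914]
force: [0.6, 0.0, 0.2]
width: 46.9
```

```bash
python3 - <<'E'
from h import *
shift((634.2,62,41),0.916)
E
```

```text
t 6.1667 pos [627.8  61.  108.3] rot [ 3.141 -0.     0.914] F [0.6 0.  0.2] w 46.9 j7 [-0.14  0.75 -0.01  1.68  0.01  0.71  0.77]
shift [ 4.7  4.4 67.3] rv [ 0.  -0.  -0.1]
```

Request:
arm_command([
  [[4.7,4.4,20,0,0,0],[4.7,4.4,45,0,0,0],[4.7,4.4,68,0,0,0],[4.7,4.4,68,0,0,0],[4.7,4.4,68,0,0,0]],
])

```text
clock: 6.58
eef_pos: [633.0, 62.0, 39.3]
tool_rot: [-3.14, 0.002, 0.915]
force: [0.1, -0.4, -0.4]
width: 46.7
```

Request:
arm_command([
  [[0,0,0,0,0,0],[0,0,0,0,0,0],[0,0,0,0,0,0],[0,0,0,0,0,0],[0,0,0,0,0,0],[0,0,0,0,0,0]],
], claw=-1)

```text
clock: 7.08
eef_pos: [634.5, 61.0, 42.1]
tool_rot: [3.14, -0.0, 0.915]
force: [-2.5, -2.1, 6.8]
width: 12.0
```

Request:
arm_command([
  [[0,3,0,0,0,0],[0,6,0,0,0,0],[0,9,0,0,0,0],[0,12,0,0,0,0],[0,15,0,0,0,0],[0,17,0,0,0,0],[0,19,0,0,0,0],[0,21,0,0,0,0],[0,23,0,0,0,0],[0,23,0,0,0,0],[0,23,0,0,0,0]],
])

```text
clock: 8.0
eef_pos: [648.7, 50.1, 42.0]
tool_rot: [-3.135, 0.002, 0.917]
force: [-10.6, 2.1, 13.8]
width: 11.9
```

Request:
arm_command([
  [[0,1,0,0,0,0],[0,2,0,0,0,0],[0,3,0,0,0,0],[0,3,0,0,0,0]],
])

```text
clock: 8.33
eef_pos: [648.7, 50.1, 42.0]
tool_rot: [-3.13, 0.004, 0.917]
force: [-15.8, 5.4, 17.4]
width: 12.3
```

Request:
arm_command([
  [[0,-6,0,0,0,0],[0,-6,0,0,0,0]],
])

```text
clock: 8.5
eef_pos: [648.6, 50.2, 42.1]
tool_rot: [-3.141, 0.001, 0.916]
force: [-4.9, 0.1, 8.7]
width: 12.0
```

Request:
arm_command([
  [[0,-6,0,0,0,0],[0,-6,0,0,0,0],[0,-6,0,0,0,0],[0,-6,0,0,0,0],[0,-6,-35,0,0,0],[0,-6,-75,0,0,0],[0,-6,-90,0,0,0],[0,-6,-90,0,0,0]],
], claw=0.1)

```text
clock: 9.17
eef_pos: [648.8, 53.5, 135.1]
tool_rot: [3.135, -0.006, 0.915]
force: [-0.7, 0.2, -1.1]
width: 46.9
```

```bash
python3 - <<'E'
from h import *
d=get_image("top"); np.savez("top3.npz",**d); W=cloud(d)
M=np.array([520.3,149.3])
r=np.hypot(W[...,0]-M[0],W[...,1]-M[1])
print("hub zmax",np.nanpercentile(W[...,2][r<8],[50,90,100]))
K=M+45*np.array([-.793,.609])
m=(np.hypot(W[...,0]-K[0],W[...,1]-K[1])<15)&(W[...,2]>92)
print("knob top",np.nanmedian(W[m],0),m.sum())
d=get_image("side"); W=cloud(d)
m=(np.hypot(W[...,0]-K[0],W[...,1]-K[1])<15)&(W[...,2]>98)
print("knob top side",np.nanmedian(W[m],0),m.sum())
r=np.hypot(W[...,0]-M[0],W[...,1]-M[1])
print("hub zmax side",np.nanpercentile(W[...,2][r<8],[50,90,100]))
cv2.imwrite("pics/side3.png",cv2.resize(d["pixels"][150:320,110:330,::-1],None,fx=3.4,fy=3.4))
shift((K[0],K[1],130),0.916); print(K)
E
```

```text
hub zmax [66.5673767  69.88249165 72.65488149]
knob top [484.57764843 174.99909177 105.2344897 ] 38
knob top side [482.62378089 179.67395258 103.50892844] 68
hub zmax side [66.62206333 68.55703129 69.0240378 ]
t 9.2667 pos [645.5  53.3 130.8] rot [ 3.141e+00 -1.000e-03  9.150e-01] F [ 0.  -0.2 -0.6] w 46.7 j7 [-0.12  0.74 -0.01  1.62  0.01  0.79  0.78]
shift [  -0.3 -202.8    0.6] rv [ 0.1 -0.1 -0. ]
[484.615 176.705]
```

View pics/side3.png

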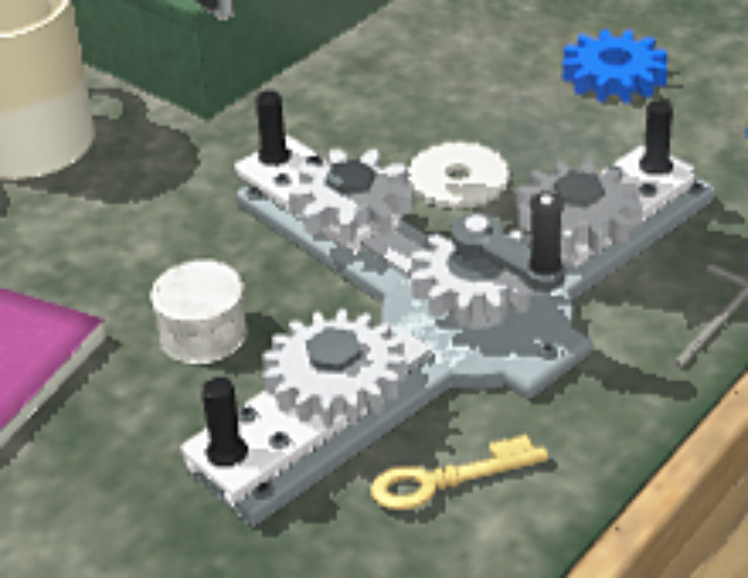

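Request:
arm_command([
  [[0,-203,0,0,0,0],[0,-203,0,0,0,0],[0,-203,0,0,0,0],[0,-203,0,0,0,0],[0,-203,0,0,0,0],[0,-203,0,0,0,0],[0,-203,0,0,0,0]],
])

```text
clock: 9.85
eef_pos: [481.4, 178.6, 129.0]
tool_rot: [-3.139, 0.003, 0.92]
force: [0.4, -1.3, 0.2]
width: 47.0
```

```bash
python3 - <<'E'
from h import *
shift((484.6,176.7,74),0.916)
E
```

```text
t 9.85 pos [481.4 178.6 129. ] rot [-3.139e+00  3.000e-03  9.200e-01] F [ 0.4 -1.3  0.2] w 47.0 j7 [-0.42  0.59  0.01  1.99 -0.01  0.57  0.52]
shift [ 0.6  3.9 55. ] rv [-0.1  0.2  0.2]
```

Request:
arm_command([
  [[0,2,25,0,0,0],[0,2,55,0,0,0],[0,2,55,0,0,0],[0,2,55,0,0,0]],
])

```text
clock: 10.18
eef_pos: [485.0, 174.2, 73.6]
tool_rot: [-3.14, 0.004, 0.914]
force: [-0.3, 0.3, 0.4]
width: 47.5
```

Request:
arm_command([
  [[0,0,0,0,0,0],[0,0,0,0,0,0],[0,0,0,0,0,0],[0,0,0,0,0,0],[0,0,0,0,0,0],[0,0,0,0,0,0]],
], claw=-1)

```text
clock: 10.68
eef_pos: [486.4, 175.6, 76.5]
tool_rot: [3.14, -0.001, 0.915]
force: [-1.1, -2.1, 6.9]
width: 13.1
```

```bash
python3 - <<'E'
from h import *
shift((484.6,176.7,74),0.916)
M=np.array([520.3,149.3]); p=sensors.read_state()["eef_pos"][:2]-M
print(np.hypot(*p),np.degrees(np.arctan2(p[1],p[0])), "theta",np.degrees(np.arctan2(p[1],p[0]))-142.5)
E
```

```text
t 10.6833 pos [486.4 175.6  76.5] rot [ 3.14e+00 -1.00e-03  9.15e-01] F [-1.1 -2.1  6.9] w 13.1 j7 [-0.41  0.68  0.01  2.02 -0.01  0.44  0.53]
shift [-0.3 -2.1  2.5] rv [ 0.1 -0.1 -0.1]
42.89376920949379 142.15969683711918 theta -0.3403031628808151
```

Request:
arm_command([
  [[-2.5,0.1,0,0,0,0],[-5,0.3,0,0,0,0],[-7.5,0.6,0,0,0,0],[-10,1.1,0,0,0,0],[-11,1.3,0,0,0,0],[-11,1.3,0,0,0,0],[-11,1.3,0,0,0,0]],
])

```text
clock: 11.27
eef_pos: [481.4, 167.4, 76.5]
tool_rot: [3.14, -0.004, 0.916]
force: [0.3, 1.4, 7.2]
width: 13.0
```

Request:
arm_command([
  [[0,0,0,0,0,0],[0,0,0,0,0,0],[0,0,0,0,0,0],[0,0,0,0,0,0],[0,0,-50,0,0,0],[0,0,-50,0,0,0],[0,0,-50,0,0,0]],
], claw=0.1)

```text
clock: 11.85
eef_pos: [481.8, 167.0, 127.4]
tool_rot: [3.139, -0.004, 0.915]
force: [-0.2, -0.6, -0.3]
width: 46.8
```

```bash
python3 - <<'E'
from h import *
d=get_image("side"); np.savez("side4.npz",**d); W=cloud(d)
K=np.array([477.,170.])
m=(np.hypot(W[...,0]-K[0],W[...,1]-K[1])<17)&(W[...,2]>98)&(W[...,2]<107)
print("knob top side",np.nanmedian(W[m],0),m.sum())
M=np.array([520.3,149.3]);H=M+144*np.array([-.609,-.793])
shift((H[0],H[1],125),-0.655)
E
```

```text
knob top side [478.85502845 172.97875219 103.56166787] 67
t 11.9 pos [480.9 166.7 126.3] rot [ 3.14e+00 -2.00e-03  9.15e-01] F [ 0.  -0.7 -0.5] w 47.1 j7 [-0.39  0.58  0.01  2.01 -0.01  0.54  0.54]
shift [-133.8   41.9    1. ] rv [-0.  -0.2 90. ]
```

Request:
arm_command([
  [[-134,42,0,0,0,90],[-134,42,0,0,0,90],[-134,42,0,0,0,90],[-134,42,0,0,0,90],[-134,42,0,0,0,90],[-134,42,0,0,0,90],[-134,42,0,0,0,90],[-134,42,0,0,0,90],[-134,42,0,0,0,90],[-134,42,0,0,0,90],[-134,42,0,0,0,90],[-134,42,0,0,0,90],[-134,42,0,0,0,90],[-134,42,0,0,0,90],[-134,42,0,0,0,90]],
])

```text
clock: 13.15
eef_pos: [431.1, 34.5, 124.8]
tool_rot: [3.14, 0.0, -0.653]
force: [-0.0, 0.4, -0.0]
width: 46.8
```

```bash
python3 - <<'E'
from h import *
M=np.array([520.3,149.3]);H=M+144*np.array([-.609,-.793])
print(H);shift((H[0],H[1],40),-0.655)
E
```

```text
[432.604  35.108]
t 13.15 pos [431.1  34.5 124.8] rot [ 3.14   0.    -0.653] F [-0.   0.4 -0. ] w 46.8 j7 [-0.44  0.55  0.42  2.21 -0.49  0.47 -0.29]
shift [ 0.8 -1.5 84.8] rv [0.1 0.  0.1]
```

Request:
arm_command([
  [[0.8,-1.5,25,0,0,0],[0.8,-1.5,50,0,0,0],[0.8,-1.5,85,0,0,0],[0.8,-1.5,85,0,0,0],[0.8,-1.5,85,0,0,0]],
])

```text
clock: 13.57
eef_pos: [432.3, 34.5, 39.1]
tool_rot: [3.139, 0.002, -0.655]
force: [0.1, -0.6, 1.7]
width: 46.9
```

Request:
arm_command([
  [[0,0,0,0,0,0],[0,0,0,0,0,0],[0,0,0,0,0,0],[0,0,0,0,0,0],[0,0,0,0,0,0],[0,0,0,0,0,0]],
], claw=-1)

```text
clock: 14.07
eef_pos: [433.0, 36.4, 42.1]
tool_rot: [-3.139, 0.0, -0.654]
force: [-2.5, 1.1, 5.9]
width: 12.1
```

Request:
arm_command([
  [[0,-2,0,0,0,0],[0,-4,0,0,0,0],[0,-6,0,0,0,0],[0,-8,0,0,0,0],[0,-9,0,0,0,0],[0,-9,0,0,0,0]],
])

```text
clock: 14.57
eef_pos: [437.5, 42.2, 42.0]
tool_rot: [-3.141, 0.0, -0.655]
force: [-4.5, -1.3, 8.6]
width: 12.0
```

Request:
arm_command([
  [[0,-1,0,0,0,0],[0,-2,0,0,0,0],[0,-3,0,0,0,0],[0,-3,0,0,0,0]],
])

```text
clock: 14.9
eef_pos: [439.2, 44.5, 42.0]
tool_rot: [3.142, 0.0, -0.655]
force: [-4.7, -2.0, 7.7]
width: 11.9
```

Request:
arm_command([
  [[0,-0.7,0,0,0,0],[0,-1.4,0,0,0,0],[0,-2,0,0,0,0],[0,-2,0,0,0,0]],
])

```text
clock: 15.23
eef_pos: [440.4, 46.0, 42.0]
tool_rot: [3.141, 0.0, -0.655]
force: [-4.9, -0.9, 7.9]
width: 12.2
```

Request:
arm_command([
  [[0,-0.7,0,0,0,0],[0,-1.4,0,0,0,0],[0,-2,0,0,0,0],[0,-2,0,0,0,0]],
])

```text
clock: 15.57
eef_pos: [441.6, 47.6, 42.0]
tool_rot: [3.141, 0.0, -0.655]
force: [-4.8, -1.6, 8.7]
width: 12.0
```

Going in freely, about 14 mm so far. Continuing.

Request:
arm_command([
  [[0,-0.7,0,0,0,0],[0,-1.4,0,0,0,0],[0,-2,0,0,0,0],[0,-2,0,0,0,0]],
])

```text
clock: 15.9
eef_pos: [442.8, 49.1, 42.0]
tool_rot: [3.141, 0.0, -0.655]
force: [-5.6, -2.5, 7.9]
width: 12.1
```

Request:
arm_command([
  [[0,-0.7,0,0,0,0],[0,-1.4,0,0,0,0],[0,-2,0,0,0,0],[0,-2,0,0,0,0]],
])

```text
clock: 16.23
eef_pos: [444.0, 50.6, 42.0]
tool_rot: [3.141, 0.0, -0.655]
force: [-4.8, -2.4, 8.4]
width: 12.4
```

Request:
arm_command([
  [[0,-0.5,0,0,0,0],[0,-1,0,0,0,0],[0,-2,0,0,0,0],[0,-2,0,0,0,0]],
])

```text
clock: 16.57
eef_pos: [444.0, 50.7, 42.0]
tool_rot: [3.139, 0.001, -0.657]
force: [-7.1, -6.6, 11.3]
width: 12.2
```

Request:
arm_command([
  [[0,-1,0,0,0,0],[0,-2,0,0,0,0],[0,-2,0,0,0,0]],
])

```text
clock: 16.82
eef_pos: [444.0, 50.7, 42.0]
tool_rot: [3.137, 0.001, -0.658]
force: [-9.4, -9.7, 13.1]
width: 11.7
```

Request:
arm_command([
  [[0,5,0,0,0,0],[0,5,0,0,0,0]],
])

```text
clock: 16.98
eef_pos: [443.8, 50.4, 42.0]
tool_rot: [-3.141, 0.0, -0.655]
force: [-5.2, -0.6, 9.6]
width: 11.8
```

Request:
arm_command([
  [[0,5,0,0,0,0],[0,5,0,0,0,0],[0,5,0,0,0,0],[0,5,0,0,0,0],[0,5,-35,0,0,0],[0,5,-75,0,0,0],[0,5,-90,0,0,0],[0,5,-90,0,0,0]],
], claw=0.1)

```text
clock: 17.65
eef_pos: [444.4, 46.6, 133.3]
tool_rot: [-3.137, -0.005, -0.655]
force: [-0.3, -0.2, 0.5]
width: 47.1
```

```bash
python3 - <<'E'
from h import *
M=np.array([520.4,149.6])
for n in ("top","side"):
    d=get_image(n); np.savez(f"{n}5.npz",**d); W=cloud(d)
    K=np.array([480.,172.])
    m=(np.hypot(W[...,0]-K[0],W[...,1]-K[1])<17)&(W[...,2]>98)&(W[...,2]<108)
    print("knob top",n,np.nanmedian(W[m],0),m.sum())
    hsv=cv2.cvtColor(d["pixels"],cv2.COLOR_RGB2HSV)
    for a,b in ((-.609,-.793),(.609,.793),(.793,-.609)):
        for s in (126,162):
            q=M+s*np.array([a,b]); m=(np.hypot(W[...,0]-q[0],W[...,1]-q[1])<12)&(W[...,2]>60)&(W[...,2]<73)
            if m.sum(): c=np.nanmedian(W[m],0)[:2]-M; print("  handle",s,m.sum(),round(float(c@[a,b]),1))
cv2.imwrite("pics/side5.png",cv2.resize(d["pixels"][150:320,110:330,::-1],None,fx=3.4,fy=3.4))
K=M+45*np.array([np.cos(np.radians(154)),np.sin(np.radians(154))]);print(K)
shift((K[0],K[1],130),-.655)
E
```

```text
knob top top [480.19716923 168.09200548 104.87844017] 39
  handle 162 27 160.1
  handle 162 28 161.1
knob top side [478.71320762 173.10068132 103.2324761 ] 69
  handle 126 52 123.4
  handle 162 79 163.9
  handle 162 47 157.9
[479.95426792 169.32670161]
t 17.75 pos [442.3  46.9 130.6] rot [-3.14e+00 -1.00e-03 -6.54e-01] F [-0.3 -0.5 -0.1] w 47.2 j7 [-0.5   0.56  0.47  2.18 -0.52  0.51 -0.28]
shift [ -44.6 -120.1    0.7] rv [-0.1 -0.1  0. ]
```

View pics/side5.png

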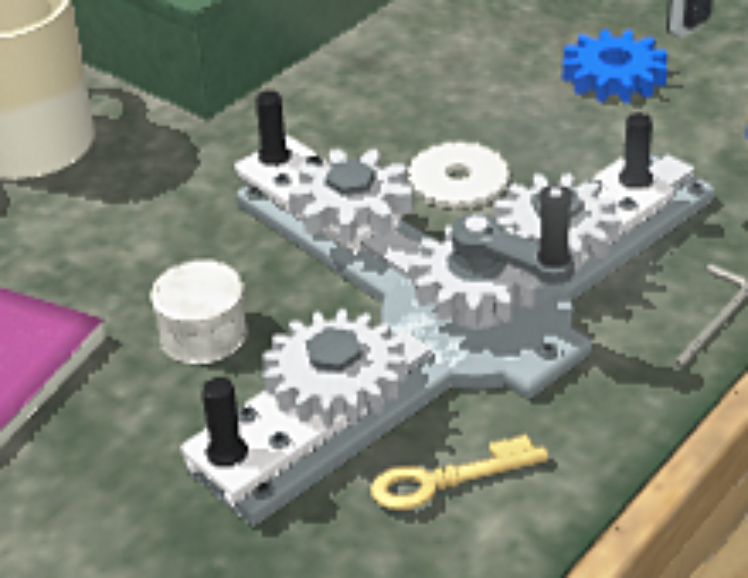

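Request:
arm_command([
  [[-45,-121,0,0,0,0],[-45,-121,0,0,0,0],[-45,-121,0,0,0,0],[-45,-121,0,0,0,0],[-45,-121,0,0,0,0],[-45,-121,0,0,0,0]],
])

```text
clock: 18.25
eef_pos: [478.7, 169.1, 128.9]
tool_rot: [3.139, 0.001, -0.655]
force: [1.0, -0.4, -0.7]
width: 47.4
```

```bash
python3 - <<'E'
from h import *
shift((479.7,170.3,74),-.655)
E
```

```text
t 18.25 pos [478.7 169.1 128.9] rot [ 3.139e+00  1.000e-03 -6.550e-01] F [ 1.  -0.4 -0.7] w 47.4 j7 [-0.74  0.64  0.52  2.02 -0.53  0.62 -0.52]
shift [ 0.1 -1.8 54.9] rv [0.2 0.1 0. ]
```

Request:
arm_command([
  [[0,-1,25,0,0,0],[0,-1,55,0,0,0],[0,-1,55,0,0,0],[0,-1,55,0,0,0]],
])

```text
clock: 18.58
eef_pos: [478.8, 168.0, 74.3]
tool_rot: [3.137, 0.002, -0.659]
force: [0.4, 0.8, 0.5]
width: 46.9
```

Request:
arm_command([
  [[0,0,0,0,0,0],[0,0,0,0,0,0],[0,0,0,0,0,0],[0,0,0,0,0,0],[0,0,0,0,0,0],[0,0,0,0,0,0]],
], claw=-1)

```text
clock: 19.08
eef_pos: [480.7, 170.6, 76.7]
tool_rot: [-3.14, -0.0, -0.655]
force: [-2.1, -1.3, 5.6]
width: 12.5
```

```bash
python3 - <<'E'
from h import *
shift((479.7,170.3,74),-.655)
M=np.array([520.4,149.6]); p=sensors.read_state()["eef_pos"][:2]-M
print(np.hypot(*p), "theta",np.degrees(np.arctan2(p[1],p[0]))-142.5)
t0=np.radians(11)
for k in range(4):
  b=np.radians(11+92*k)
  print([[round(-45*(np.cos(b+np.radians(i*92/18))-np.cos(b)),1),round(45*(np.sin(b+np.radians(i*92/18))-np.sin(b)),1)] for i in range(1,19)])
E
```

```text
t 19.0833 pos [480.7 170.6  76.7] rot [-3.14  -0.    -0.655] F [-2.1 -1.3  5.6] w 12.5 j7 [-0.68  0.72  0.43  2.04 -0.61  0.5  -0.45]
shift [-0.6  0.9  2.7] rv [-0.1 -0.  -0. ]
44.89917805685666 theta 9.559430592558158
[[np.float64(0.9), np.float64(3.9)], [np.float64(2.2), np.float64(7.7)], [np.float64(3.8), np.float64(11.4)], [np.float64(5.8), np.float64(14.9)], [np.float64(8.0), np.float64(18.2)], [np.float64(10.6), np.float64(21.3)], [np.float64(13.4), np.float64(24.2)], [np.float64(16.4), np.float64(26.8)], [np.float64(19.7), np.float64(29.2)], [np.float64(23.1), np.float64(31.2)], [np.float64(26.8), np.float64(32.9)], [np.float64(30.5), np.float64(34.3)], [np.float64(34.4), np.float64(35.3)], [np.float64(38.3), np.float64(36.0)], [np.float64(42.3), np.float64(36.4)], [np.float64(46.4), np.float64(36.4)], [np.float64(50.3), np.float64(36.0)], [np.float64(54.3), np.float64(35.3)]]
[[np.float64(3.9), np.float64(-1.1)], [np.float64(7.6), np.float64(-2.5)], [np.float64(11.2), np.float64(-4.2)], [np.float64(14.7), np.float64(-6.3)], [np.float64(17.9), np.float64(-8.7)], [np.float64(20
[... 1202 characters left out ...]
4)]]
[[np.float64(-3.8), np.float64(1.3)], [np.float64(-7.4), np.float64(3.0)], [np.float64(-10.9), np.float64(5.0)], [np.float64(-14.2), np.float64(7.3)], [np.float64(-17.3), np.float64(9.9)], [np.float64(-20.1), np.float64(12.7)], [np.float64(-22.7), np.float64(15.8)], [np.float64(-25.0), np.float64(19.1)], [np.float64(-26.9), np.float64(22.6)], [np.float64(-28.6), np.float64(26.3)], [np.float64(-29.9), np.float64(30.0)], [np.float64(-30.9), np.float64(33.9)], [np.float64(-31.5), np.float64(37.9)], [np.float64(-31.8), np.float64(41.9)], [np.float64(-31.8), np.float64(45.9)], [np.float64(-31.3), np.float64(49.9)], [np.float64(-30.5), np.float64(53.8)], [np.float64(-29.4), np.float64(57.7)]]
```

Request:
arm_command([
  [[0.9,3.9,0,0,0,0],[2.2,7.7,0,0,0,0],[3.8,11.4,0,0,0,0],[5.8,14.9,0,0,0,0],[8,18.2,0,0,0,0],[10.6,21.3,0,0,0,0],[13.4,24.2,0,0,0,0],[16.4,26.8,0,0,0,0],[19.7,29.2,0,0,0,0],[23.1,31.2,0,0,0,0],[26.8,32.9,0,0,0,0],[30.5,34.3,0,0,0,0],[34.4,35.3,0,0,0,0],[38.3,36,0,0,0,0],[42.3,36.4,0,0,0,0],[46.4,36.4,0,0,0,0],[50.3,36,0,0,0,0],[54.3,35.3,0,0,0,0],[54.3,35.3,0,0,0,0],[54.3,35.3,0,0,0,0]],
])

```text
clock: 20.75
eef_pos: [503.0, 109.7, 76.7]
tool_rot: [-3.139, -0.001, -0.655]
force: [-1.0, 1.5, 6.0]
width: 13.3
```

```bash
cat > th.py <<'E'
from h import *
shift((479.7,170.3,74),-.655)
M=np.array([520.5,150]); p=sensors.read_state()["eef_pos"][:2]-M
print(np.hypot(*p), "theta",(np.degrees(np.arctan2(p[1],p[0]))-142.5)%360)
E
python3 th.py
```

```text
t 20.75 pos [503.  109.7  76.7] rot [-3.139e+00 -1.000e-03 -6.550e-01] F [-1.   1.5  6. ] w 13.3 j7 [-0.54  0.72  0.41  2.03 -0.58  0.5  -0.35]
shift [-55.4 -33.8   2.7] rv [-0.1 -0.1 -0. ]
43.91892906593729 theta 104.06365138293395
```

Low force and a radius near 44 mm. Next quarter.

Request:
arm_command([
  [[3.9,-1.1,0,0,0,0],[7.6,-2.5,0,0,0,0],[11.2,-4.2,0,0,0,0],[14.7,-6.3,0,0,0,0],[17.9,-8.7,0,0,0,0],[20.9,-11.3,0,0,0,0],[23.7,-14.2,0,0,0,0],[26.2,-17.3,0,0,0,0],[28.4,-20.7,0,0,0,0],[30.4,-24.2,0,0,0,0],[32,-27.9,0,0,0,0],[33.2,-31.7,0,0,0,0],[34.1,-35.6,0,0,0,0],[34.7,-39.6,0,0,0,0],[34.9,-43.6,0,0,0,0],[34.7,-47.6,0,0,0,0],[34.2,-51.6,0,0,0,0],[33.3,-55.5,0,0,0,0],[33.3,-55.5,0,0,0,0],[33.3,-55.5,0,0,0,0]],
])

```text
clock: 22.42
eef_pos: [562.5, 132.9, 76.7]
tool_rot: [-3.141, -0.001, -0.655]
force: [-1.7, -0.6, 7.2]
width: 12.7
```

```bash
python3 th.py
```

```text
t 22.4167 pos [562.5 132.9  76.7] rot [-3.141e+00 -1.000e-03 -6.550e-01] F [-1.7 -0.6  7.2] w 12.7 j7 [-0.56  0.79  0.45  1.86 -0.56  0.62 -0.42]
shift [-88.4  20.8   2.6] rv [-0.1 -0.  -0. ]
45.34063832366446 theta 195.32336197702446
```

Request:
arm_command([
  [[-1.2,-3.8,0,0,0,0],[-2.8,-7.5,0,0,0,0],[-4.6,-11.1,0,0,0,0],[-6.8,-14.4,0,0,0,0],[-9.3,-17.6,0,0,0,0],[-12,-20.5,0,0,0,0],[-15,-23.2,0,0,0,0],[-18.2,-25.6,0,0,0,0],[-21.7,-27.7,0,0,0,0],[-25.2,-29.5,0,0,0,0],[-29,-31,0,0,0,0],[-32.8,-32.1,0,0,0,0],[-36.8,-32.9,0,0,0,0],[-40.8,-33.3,0,0,0,0],[-44.8,-33.3,0,0,0,0],[-48.8,-33,0,0,0,0],[-52.7,-32.4,0,0,0,0],[-56.6,-31.4,0,0,0,0],[-56.6,-31.4,0,0,0,0],[-56.6,-31.4,0,0,0,0]],
])

```text
clock: 24.08
eef_pos: [537.7, 192.9, 76.7]
tool_rot: [-3.139, -0.002, -0.655]
force: [1.4, -1.1, 7.8]
width: 12.7
```

```bash
python3 th.py
```

```text
t 24.0833 pos [537.7 192.9  76.7] rot [-3.139e+00 -2.000e-03 -6.550e-01] F [ 1.4 -1.1  7.8] w 12.7 j7 [-0.68  0.78  0.46  1.88 -0.58  0.61 -0.51]
shift [-32.2  53.2   2.5] rv [-0.2 -0.1 -0. ]
46.16488468590331 theta 285.6554356125084
```

Request:
arm_command([
  [[-3.8,1.3,0,0,0,0],[-7.4,3,0,0,0,0],[-10.9,5,0,0,0,0],[-14.2,7.3,0,0,0,0],[-17.3,9.9,0,0,0,0],[-20.1,12.7,0,0,0,0],[-22.7,15.8,0,0,0,0],[-25,19.1,0,0,0,0],[-26.9,22.6,0,0,0,0],[-28.6,26.3,0,0,0,0],[-29.9,30,0,0,0,0],[-30.9,33.9,0,0,0,0],[-31.5,37.9,0,0,0,0],[-31.8,41.9,0,0,0,0],[-31.8,45.9,0,0,0,0],[-31.3,49.9,0,0,0,0],[-30.5,53.8,0,0,0,0],[-30,55.8,0,0,0,0],[-30,55.8,0,0,0,0],[-30,55.8,0,0,0,0]],
])

```text
clock: 25.75
eef_pos: [479.4, 167.8, 76.6]
tool_rot: [-3.138, -0.0, -0.655]
force: [0.4, 1.4, 10.6]
width: 13.2
```

```bash
python3 th.py
```

```text
t 25.75 pos [479.4 167.8  76.6] rot [-3.138 -0.    -0.655] F [ 0.4  1.4 10.6] w 13.2 j7 [-0.67  0.72  0.42  2.05 -0.61  0.49 -0.45]
shift [-1.3 -2.1  2.6] rv [-0.2 -0.   0. ]
44.77257695751631 theta 14.0552952483269
```

Request:
arm_command([
  [[0,0,0,0,0,0],[0,0,0,0,0,0],[0,0,0,0,0,0],[0,0,0,0,0,0],[0,0,-35,0,0,0],[0,0,-60,0,0,0],[0,0,-60,0,0,0]],
], claw=0.1)

```text
clock: 26.33
eef_pos: [481.1, 166.8, 138.7]
tool_rot: [-3.137, -0.004, -0.656]
force: [0.6, -0.1, -0.4]
width: 47.2
```

Request:
arm_command([
  [[0,40,-40,0,0,0],[0,80,-60,0,0,0],[0,120,-60,0,0,0],[0,120,-60,0,0,0],[0,120,-60,0,0,0]],
])

```text
clock: 26.75
eef_pos: [402.6, 68.8, 195.7]
tool_rot: [3.141, 0.002, -0.66]
force: [0.5, 0.9, -0.2]
width: 46.9
```

```bash
python3 - <<'E'
from h import *
M=np.array([520.4,149.6])
for n in ("top","side"):
    d=get_image(n); np.savez(f"{n}6.npz",**d); W=cloud(d)
    K=np.array([480.,170.])
    m=(np.hypot(W[...,0]-K[0],W[...,1]-K[1])<17)&(W[...,2]>98)&(W[...,2]<108)
    print("knob top",n,np.nanmedian(W[m],0),m.sum())
    for a,b in ((-.609,-.793),(.609,.793),(.793,-.609)):
        for s in (126,162):
            q=M+s*np.array([a,b]); m=(np.hypot(W[...,0]-q[0],W[...,1]-q[1])<12)&(W[...,2]>60)&(W[...,2]<73)
            if m.sum(): c=np.nanmedian(W[m],0)[:2]-M; print("  handle",s,m.sum(),round(float(c@[a,b]),1))
    cv2.imwrite(f"pics/{n}6.png",cv2.resize(d["pixels"][100:320,110:330,::-1],None,fx=2.7,fy=2.7))
print(sensors.read_state()["clock"])
E
```

```text
knob top top [478.20388512 165.77998238 104.41189758] 38
  handle 162 28 160.1
  handle 162 29 161.2
knob top side [477.57565173 169.84111084 103.50026773] 67
  handle 126 48 123.3
  handle 162 77 163.6
  handle 162 47 158.4
26.85
```

View pics/side6.png

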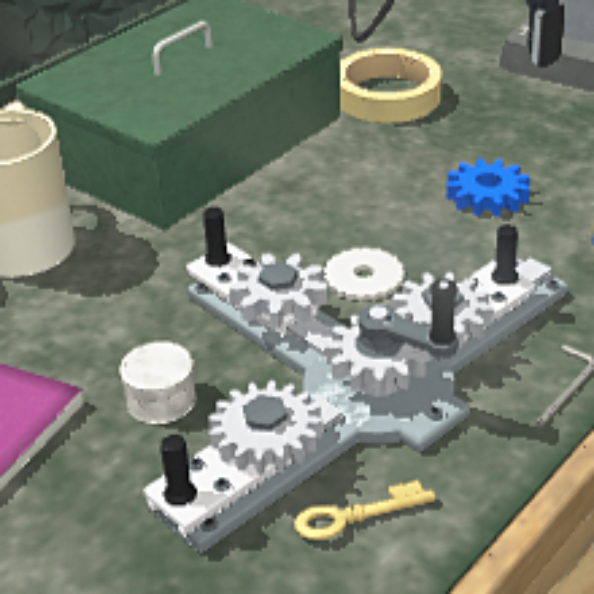

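View pics/top6.png

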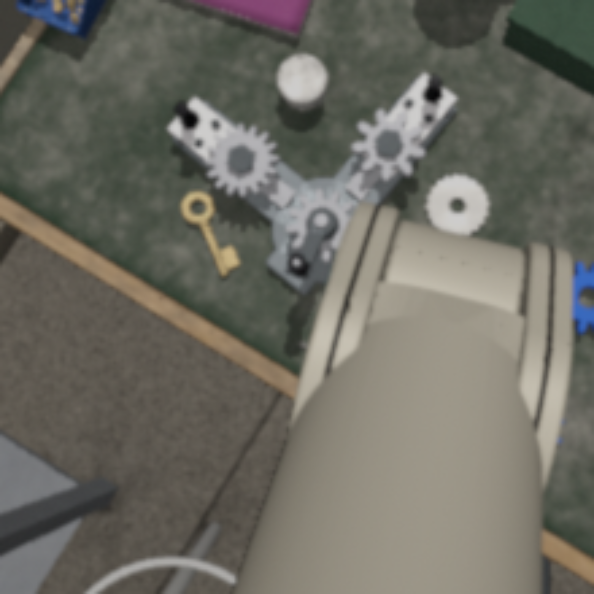

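```bash
python3 -c "
from cell import order; print(order.finish_job())"
```

```text
the job is handed in; nothing more can be done
None
```

I've handed the job in: the matching gear is fully in mesh and the crank has been wound one full turn anticlockwise. It took about 27 s of the 72 s allowed.

- **Wrong gears:** I identified the gears by counting teeth. The 16-tooth gear is on the left slide and the 9-tooth on the back slide; I pulled both to their outer stops, where the force rose and the handle stopped moving.
- **Matching gear:** The 12-tooth gear is on the right slide. A tooth of it and a tooth of the master looked nearly tip to tip. I turned the crank about 10–12° before pushing, and the gear then slid in with only the normal 5 N or so of friction, right to its inner stop.
- **Crank:** I wound it one full turn with the gear in mesh. In both cameras the knob ended about 4° past its starting point, so the turn was roughly 364°.

**Last checks:** The right slide's handle had not moved after the winding, and both wrong gears were still at their outer stops. The tin and the cutter wheel look untouched, and the gripper was clear of everything.

**Disagreements:** The two cameras differed by about 4–5 mm in y, so I relied on the contact positions for the stops. In the last top view the arm hid the matching gear, so its final mesh is confirmed only from the side camera.

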